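# Extend the brush handle until its button clicks out

## Robot

A 6-joint arm with a two-finger parallel gripper is mounted at the origin on the work surface. World frame = base frame: x ahead of the robot, y to its left, z up, the work surface at z = 0. Lengths are in m, angles in degrees, forces in N, time in s.
With the tool pointing down it reaches from about 0.275 to 0.75 m from the base axis. Payload 10.2 kg.
Tool frame: the origin (TCP) lies at the very end of the fingers, on their centre line; the grasp point (between the pads) lies pinch_z behind it (pinch_z is the distance from the TCP to the grasp point, in m); z points along the fingers, y is the line along which they close (so a half turn about z gives the same grasp; the last joint's range is limited). The gripper opens to 88 mm and grips with 3 to 60 N. Pads are 18 mm wide; open, the fingers measure 123 mm over their backs; the gripper's body (75 mm by 187 mm) begins 45 mm behind the grasp point.
Start: joints at [62.831, 17.928, 85.812, -0, 76.261, -12.8], TCP at [0.13, 0.509, 0.239] pointing down, gripper open.
Joint ranges: [-168.41, 168.41], [-55.51, 124.54], [10.69, 146.95], [-70.63, 250.63], [1, 178], [-165.06, 165.06]. Speed limits (degrees/s): [136.94, 136.94, 172.46, 180, 180, 180].

## Interface

Orientations are given as [roll, pitch, yaw] about the fixed x, y, z axes, in that order (R = Rz(yaw) Ry(pitch) Rx(roll)).
In Python, from bench import * gives the robot as it stands. The module is installed in compiled form; this text tells all that it offers.
- The arm moves only by the tool send_rows, never from a script. Its argument "commands" is a list of rows, each a list of 2 entries, a list of its own where there are three numbers: the shift along the world's x, y, z in cm, then the turn about the world's z in degrees. In form: [[[x, y, z], spin], ...]. A call has 1 to 12 rows; each row is the pose to reach, as a shift and turn from the pose commanded when the call began; what a row does not reach only later rows make up. A row lasts 1/8 s, in which the tool goes at most 62.5 mm and 10.7 degrees, less where a joint would pass 70% of its speed; a pose out of reach is approached as far as the arm can. A call with a gripper value outside its range is refused whole. "claw" is the opening, from -1 (shut) to 1 (fully open), so that 0 is half open, set as the call begins (left out, the last holds). The fingers move at their own pace and stop on an object; "squeeze" is the grip in N (left out, the last holds). Time passes only in rows, so rows that repeat a pose let the fingers close. It gives the time, the measured TCP pose, the force, the opening and the grip force at its end, in the units of the state.
- sense(): the state, without advancing time (a new reading comes with each control period).
- camera(name): name is "side" or "top" or "wrist"; returns a dict with "pixels" (420x560x3 uint8, red, green, blue), "mtx" (3x3 intrinsics, pixels), "R" (3x3) and "t" (3): a world point X has camera coordinates R X + t; the wrist camera has in their place "T_tool_cam" (4x4, takes a point from camera to tool coordinates, whose origin is the TCP and whose axes are the flange's). Camera axes: x right, y down, z forward; pixel columns grow to the right and rows downward; lengths in m; the calibration is good to about 2 mm. A picture is of the moment at which its call begins: read the wrist's pose just before it. There is no depth.
- hand_in(): hands the job in; it is judged then, once.
The state is a dict: "t": time; "qpos": joint angles; "dq": joint speeds; "tau": joint torques, N m; "ee_pos": TCP position; "tool_rot": TCP orientation; "force": force on the tool from outside, world axes, zero at the start; "moment": the same for the moment, N m; "grip_width": opening from 0.0 (shut) to 1.0 (fully open); "grip_force": force on a finger pad.
Only numpy, scipy, OpenCV 4.12 (cv2) and the standard library are available. Lean on these libraries where they do the work, as an engineer would, in place of code of your own. Each camera call takes 0.05 s, during which the arm holds its last target. There are 200 camera calls.

## Task

Get the dusting brush ready for the high shelves: take its blue grip and pull the telescoping handle straight out of the white sleeve until the orange lock button pops up through the hole in the sleeve, then let go and leave it locked. Leave the squeegee with the green grip as it is.

Things in the scene. Friction and masses are not known exactly. Their poses are not given: they have to be found in the camera images.
- brush_grip (a point): Centre of the dusting brush's blue grip: level round bar 28 mm thick, 74 mm long, 38 mm flanges 8 mm thick at its ends (58 mm free between), axis 50 mm above the bench, nothing under or beside it. x axis: along the handle to the brush head; y across; z up. It pulls out along -x, roughly towards the robot. The white sleeve (30 mm wide, top 66 mm up) is fixed to the bench by a suction-footed rest.
- brush_handle (a joint): How far the brush handle is out of its sleeve, m: 0 fully in (sleeve mouth 40 mm from the grip centre), 0.089 at the end stop. Starts between 0 and 0.03. Slides with 3 N of friction and stays where left. From 0.084 on the lock button can pop out; then the handle cannot go back in.
- lock_button (a joint): Height of the brush's orange spring lock button, m: 0 while held down, hidden under the sleeve's top; about 0.010 when popped up, 6 mm proud of the sleeve. 10 mm across; its hole, 16 mm long, is in the sleeve's top 25 mm from the mouth. It pops up by itself; do not press it.
- squeegee_grip (a point): Centre of the green grip of a squeegee (steel head 150 mm wide, black blade), in a rest of the same kind with the same handle, sizes and axes. It lies beside the brush, on its left or right. Not to be pulled.

How it is judged (in metres and radians):
At the end, for the whole second after the job is handed in: The brush handle is pulled out at least 80 mm, its lock button stands up at least 5 mm from its held-down place, and the squeegee's grip is within 15 mm of where it started (value of joint brush_handle above 0.08 m and value of joint lock_button above 0.005 m and distance of squeegee_grip from where it was at the start of the episode below 0.015 m); the robot touches nothing.
It fails at once if the squeegee's handle is pulled or pushed by more than 15 mm (distance of squeegee_grip from where it was at the start of the episode above 0.015 m).
It also fails if it takes over 29 s, if anything falls off the work surface, if the arm or the gripper's body presses on something with over 40 N, if the wrist force passes 120 N, or if a joint passes its speed limit or range.

## Working session

There is one attempt and no reset: what is moved stays moved. The work goes in short steps, Python scripts to look and compute and a tool call to move; the robot and the scene stay as the last step left them, time stands still between calls to the robot, and variables do not carry over. Pictures are saved under pics/ and viewed, at most 10 in all, crops included, and the job is handed in when it is done.

Besides the shell and the picture viewer there is one more tool, called after "Call:" as a command line: name --argument value ..., lists and objects as JSON in quotes. send_rows: Moves the arm, as the interface text tells. Its arguments: {"type":"object","properties":{"commands":{"type":"array"},"claw":{"type":"number"},"squeeze":{"type":"number"}},"required":["commands"]}

```bash
mkdir -p pics
cat > h.py <<'E'
from bench import *
import numpy as np, cv2
def save(n,im): cv2.imwrite('pics/'+n+'.png',im[:,:,::-1])
def blobs(im,lo,hi,amin=60):
    m=cv2.inRange(cv2.cvtColor(im,cv2.COLOR_RGB2HSV),np.array(lo),np.array(hi))
    m=cv2.morphologyEx(m,cv2.MORPH_OPEN,np.ones((3,3),np.uint8))
    c,_=cv2.findContours(m,cv2.RETR_EXTERNAL,cv2.CHAIN_APPROX_NONE)
    return sorted([x for x in c if cv2.contourArea(x)>amin],key=cv2.contourArea)[::-1]
def ray(c,uv):
    d=np.linalg.solve(c['mtx'],[uv[0],uv[1],1.]); R=c['R'];return -R.T@c['t'], R.T@d
def plane(c,uv,z):
    o,d=ray(c,uv); return o+d*(z-o[2])/d[2]
def two(a,ua,b,ub):
    (o,d),(p,e)=ray(a,ua),ray(b,ub)
    s=np.linalg.lstsq(np.c_[d,-e],p-o,rcond=None)[0]
    P,Q=o+d*s[0],p+e*s[1]; return (P+Q)/2,np.linalg.norm(P-Q)
E
python3 - <<'E'
from h import *
t,s=camera('top'),camera('side')
save('a',np.vstack([t['pixels'],s['pixels']])[:, :][::1])
save('top',t['pixels']);save('side',s['pixels'])
np.save('cams.npy',[t,s],allow_pickle=True)
for c in (t,s):
  for n,lo,hi in(('blue',[100,110,40],[130,255,255]),('green',[45,90,40],[85,255,255]),('or',[5,150,120],[18,255,255])):
    for b in blobs(c['pixels'],lo,hi)[:3]: print(n,cv2.contourArea(b),cv2.minAreaRect(b))
print(sense()['t'])
E
```

```text
blue 1117.0 ((188.58863830566406, 75.30429077148438), (39.009620666503906, 30.59276580810547), 87.79740142822266)
blue 590.0 ((193.47303771972656, 250.9493865966797), (44.16497039794922, 18.07098388671875), 88.53119659423828)
green 667.5 ((396.5006408691406, 250.97434997558594), (20.070327758789062, 44.31876754760742), 1.4688007831573486)
blue 429.5 ((357.270263671875, 154.6216278076172), (16.76869773864746, 33.208595275878906), 80.53767395019531)
blue 328.0 ((154.9461669921875, 68.2393798828125), (14.038042068481445, 52.200439453125), 70.20112609863281)
blue 317.5 ((228.83486938476562, 177.4422607421875), (12.505147933959961, 33.029903411865234), 80.21759033203125)
green 738.0 ((258.7699890136719, 298.3899841308594), (21.354625701904297, 47.23473358154297), 81.8698959350586)
green 370.5 ((226.0, 11.5), (23.0, 24.0), 90.0)
green 335.5 ((132.5, 59.0), (20.0, 21.0), 90.0)
0.1
```

View pics/top.png

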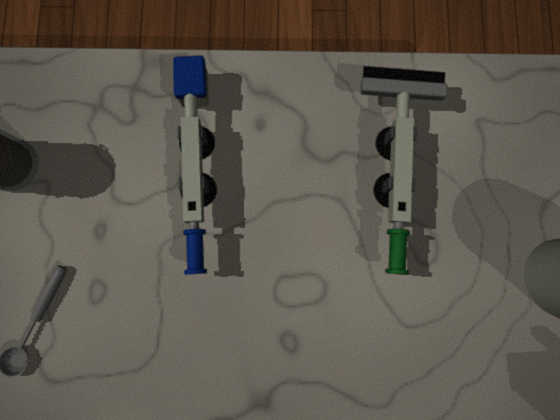

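View pics/side.png

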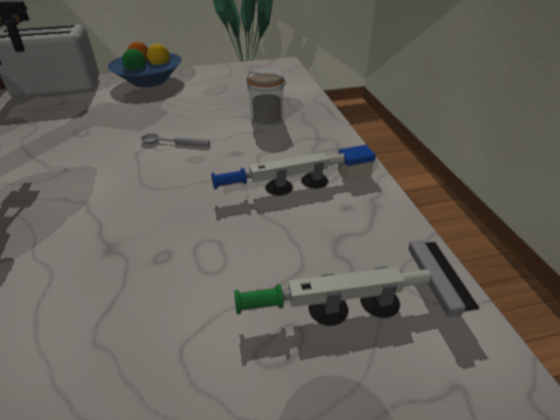

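The top view shows the blue grip at about (195,251), with its sleeve running up to (190,115) and the hole at (192,206). The green grip is at (397,251). In the side view the blue grip is at (229,178) and the green one at (259,298).

Run:
```python
from h import *
t,s=np.load('cams.npy',allow_pickle=True)
def grip(c,lo,hi,roi):
    b=min(blobs(c['pixels'],lo,hi),key=lambda b:np.linalg.norm(np.array(cv2.minAreaRect(b)[0])-roi))
    r=cv2.minAreaRect(b);p=cv2.boxPoints(r)
    d=sorted([(np.linalg.norm(p[i]-p[(i+1)%4]),i) for i in range(4)])
    e=[(p[i]+p[(i+1)%4])/2 for _,i in d[:2]]
    return np.array(r[0]),e,r
B=([100,110,25],[130,255,255]);G=([45,90,25],[85,255,255])
for n,C,ut,us in(('blue',B,(195,251),(229,178)),('green',G,(397,251),(259,298))):
    a,ea,ra=grip(t,*C,ut);b,eb,rb=grip(s,*C,us)
    print(n,ra,rb); P,g=two(t,a,s,b);print(P.round(4),'gap',g.round(4))
    E=[plane(t,e,.05) for e in ea];d=E[0]-E[1];d*=np.sign(d[0])
    print('len',np.linalg.norm(d),'yaw',np.degrees(np.arctan2(d[1],d[0])),'mid',(E[0]+E[1])/2)
print('hole',plane(t,(192,206),.066),'tail',plane(t,(191,118),.066),sense()['ee_pos'],sense()['tool_rot'])
```

```text
blue ((194.47315979003906, 250.92568969726562), (44.16120147705078, 20.093721389770508), 88.56790161132812) ((228.83486938476562, 177.4422607421875), (12.505147933959961, 33.029903411865234), 80.21759033203125)
[0.606  0.1425 0.0507] gap 0.0013
len 0.07381196559407133 yaw 3.859175093769973 mid [0.60699048 0.14265442 0.05      ]
green ((397.0, 251.0), (44.0, 22.0), 90.0) ((258.7699890136719, 298.3899841308594), (21.354625701904297, 47.23473358154297), 81.8698959350586)
[ 0.6104 -0.1974  0.0487] gap 0.0011
len 0.07357262893595078 yaw -1.8126859242901747 mid [ 0.61119175 -0.19706342  0.05      ]
hole [0.68038853 0.14667614 0.066     ] tail [0.83348636 0.15501416 0.066     ] [0.13019659 0.50838455 0.23823959] [-1.79939185e+02 -1.40033575e-02  1.65632070e+02]
```

Call:
send_rows --commands '[[[4,-3,0],2],[[8,-6,0],4],[[12,-9,0],6],[[16,-12,0],8],[[20,-15.5,0],10],[[25,-19,0],12],[[30,-23,0],14],[[35,-27,0],16],[[40,-31,0],17.5],[[44,-34,-2],17.5],[[47.5,-36.5,-4],17.5],[[47.5,-36.5,-5],17.5]]' --claw 1

```text
t: 1.6
ee_pos: [0.6063, 0.1415, 0.1864]
tool_rot: [-180.0, -0.2, -177.0]
force: [-0.0, -0.3, -0.2]
grip_width: 0.999
grip_force: 0.0
```

Run:
```python
from h import *
import bench
from scipy.spatial.transform import Rotation as Ro
print([n for n in dir(bench) if not n.startswith('_')],getattr(bench,'pinch_z',None))
s=sense();w=camera('wrist');save('w1',w['pixels'])
print(s['t'],s['ee_pos'],s['tool_rot'],s['force'])
T=np.eye(4);T[:3,:3]=Ro.from_euler('xyz',s['tool_rot'],degrees=True).as_matrix();T[:3,3]=s['ee_pos']
M=np.linalg.inv(T@w['T_tool_cam']);w['R'],w['t']=M[:3,:3],M[:3,3]
for b in blobs(w['pixels'],[100,110,25],[130,255,255],300):
    r=cv2.minAreaRect(b);p=cv2.boxPoints(r);print(r)
    q=np.array([plane(w,x,.05)[:2] for x in p]);print(q.round(4).tolist(),q.mean(0))
np.save('w1.npy',[w],allow_pickle=True)
```

```text
['MotionError', 'camera', 'hand_in', 'pinch_z', 'sense'] 0.0187
1.6 [0.60625643 0.14154044 0.18635748] [-1.79990164e+02 -1.51351482e-01 -1.77043371e+02] [-0.02649754 -0.34669564 -0.21193212]
((277.0, 203.0), (84.0, 40.0), 90.0)
[[0.5675, 0.1219], [0.5657, 0.158], [0.6464, 0.1634], [0.6484, 0.1246]] [0.60696927 0.14195184]
```

View pics/w1.png

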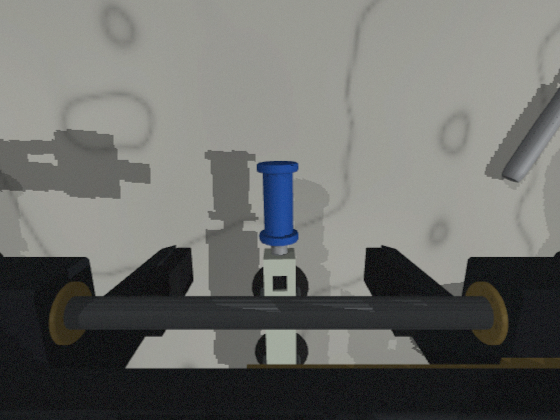

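The wrist view shows the blue grip upright at (277,203), aligned with the fingers. The ray gives (0.607, 0.142), which agrees with the top and side result. Next: descend and grasp.

Call:
send_rows --commands '[[[0,0,-3],0],[[0,0,-6],0],[[0,0,-9],0],[[0,0,-12],0],[[0,0,-14],0],[[0,0,-15],0],[[0,0,-15.5],0],[[0,0,-15.5],0]]'

```text
t: 2.65
ee_pos: [0.6054, 0.1438, 0.0343]
tool_rot: [-180.0, 0.0, -176.9]
force: [-0.3, 0.1, 0.7]
grip_width: 1.0
grip_force: 0.0
```

Call:
send_rows --commands '[[[0,0,0],0],[[0,0,0],0],[[0,0,0],0],[[0,0,0],0],[[0,0,0],0],[[0,0,0],0],[[0,0,0],0],[[0,0,0],0]]' --claw -1 --squeeze 35

```text
t: 3.65
ee_pos: [0.6054, 0.1413, 0.0336]
tool_rot: [-179.8, -0.0, -176.9]
force: [0.3, -13.4, 0.8]
grip_width: 0.306
grip_force: 35.0
```

The opening of 27 mm matches the bar. There is a 13 N sideways force, so I shift by about 2 mm to relieve it while starting the pull.

Call:
send_rows --commands '[[[0,-0.1,0],0],[[0,-0.2,0],0],[[-0.5,-0.23,0],0],[[-1,-0.26,0],0],[[-1.5,-0.28,0],0],[[-2,-0.31,0],0],[[-2.5,-0.34,0],0],[[-3,-0.37,0],0],[[-3,-0.37,0],0]]'

```text
t: 4.78
ee_pos: [0.5753, 0.1391, 0.0336]
tool_rot: [-179.9, 0.0, -176.9]
force: [2.2, -7.7, -2.1]
grip_width: 0.304
grip_force: 35.0
```

Call:
send_rows --commands '[[[-0.5,-0.08,0],0],[[-1,-0.15,0],0],[[-1.5,-0.18,0],0],[[-2,-0.21,0],0],[[-2.5,-0.24,0],0],[[-3,-0.27,0],0],[[-3.5,-0.3,0],0],[[-4,-0.32,0],0],[[-4.3,-0.34,0],0],[[-4.6,-0.36,0],0],[[-4.6,-0.36,0],0]]'

```text
t: 6.15
ee_pos: [0.5292, 0.1358, 0.0336]
tool_rot: [-179.9, 0.0, -176.9]
force: [2.4, -5.5, -3.1]
grip_width: 0.301
grip_force: 35.0
```

Run:
```python
from h import *
t,s=camera('top'),camera('side')
a=t['pixels'][180:320,120:260];b=s['pixels'][120:220,170:310]
save('c',np.vstack([cv2.resize(a,None,fx=2.5,fy=2.5),cv2.resize(b,None,fx=2.5,fy=2.5)]))
for c in(t,s):
  for b in blobs(c['pixels'],[3,150,60],[20,255,255],8): print(cv2.contourArea(b),cv2.minAreaRect(b)[0])
print(sense()['t'],sense()['force'])
```

```text
5474.0 (414.5, 25.5)
4759.5 (277.5, 24.5)
3256.0 (158.0, 24.0)
2583.5 (517.0, 26.0)
1269.5 (19.547168731689453, 22.415096282958984)
1120.5 (89.88528442382812, 22.991178512573242)
365.5 (54.0, 20.5)
221.5 (328.5, 4.5)
121.5 (554.5, 9.0)
86.0 (68.0, 16.5)
86.0 (151.5, 44.0)
70.5 (352.0, 5.0)
59.0 (335.0923156738281, 38.661537170410156)
57.0 (42.0, 35.0)
47.5 (50.0, 2.5)
46.0 (460.5, 3.5)
44.5 (181.0, 42.5)
43.0 (556.5, 44.0)
41.5 (2.0, 12.5)
37.5 (67.0, 2.0)
35.5 (555.5, 27.0)
19.0 (191.0, 204.5)
15.5 (54.0, 39.5)
15.0 (544.5, 6.0)
14.5 (2.5, 2.5)
9.0 (351.5, 42.5)
8.5 (222.5, 46.5)
6.25 [ 1.32507827 -5.48457029 -2.38407232]
```

View pics/c.png

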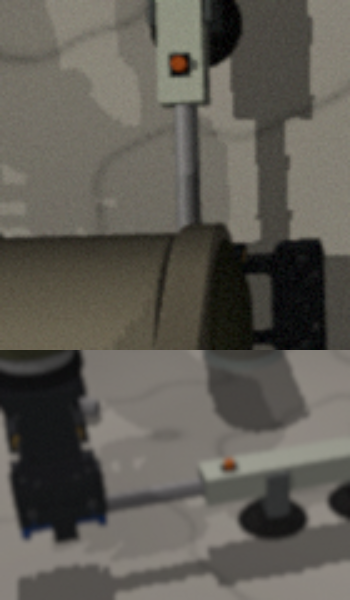

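The orange button is in the hole at top pixel (191,204), and the side view shows it standing proud of the sleeve. I'll pull a little further towards the end stop as a margin, then release.

Call:
send_rows --commands '[[[-0.15,-0.01,0],0],[[-0.3,-0.02,0],0],[[-0.3,-0.02,0],0]]'

```text
t: 6.62
ee_pos: [0.527, 0.1356, 0.0337]
tool_rot: [-179.9, 0.1, -176.9]
force: [5.4, -3.7, -5.4]
grip_width: 0.308
grip_force: 35.0
```

Call:
send_rows --commands '[[[0,0,0],0],[[0,0,0],0],[[0,0,0],0],[[0,0,0],0],[[0,0,0],0],[[0,0,0],0],[[0,0,0],0],[[0,0,0],0]]' --claw 1

```text
t: 7.62
ee_pos: [0.5263, 0.1361, 0.0337]
tool_rot: [-180.0, -0.0, -176.9]
force: [0.9, -0.0, -0.4]
grip_width: 0.996
grip_force: 0.0
```

Call:
send_rows --commands '[[[0,0,1],0],[[0,0,3],0],[[0,0,6],0],[[0,0,9],0],[[0,0,12],0],[[-3,0,15],0],[[-6,0,18],0],[[-10,0,20],0],[[-14,0,20],0],[[-14,0,20],0],[[-14,0,20],0]]'

```text
t: 9.0
ee_pos: [0.3869, 0.136, 0.2342]
tool_rot: [-180.0, 0.1, -176.9]
force: [0.3, 0.2, 0.4]
grip_width: 1.001
grip_force: 0.0
```

Run:
```python
from h import *
t,s=camera('top'),camera('side')
a=t['pixels'][180:320,120:260];b=s['pixels'][120:220,170:310]
save('d',np.vstack([cv2.resize(a,None,fx=2.5,fy=2.5),cv2.resize(b,None,fx=2.5,fy=2.5)]))
def near(c,lo,hi,u): return min(blobs(c['pixels'],lo,hi,8),key=lambda b:np.linalg.norm(np.array(cv2.minAreaRect(b)[0])-u))
cen=lambda b:cv2.minAreaRect(b)[0]
O=([3,120,60],[20,255,255]);bt,bs=cen(near(t,*O,(191,204))),cen(near(s,*O,(261,166)))
print('button',bt,bs,two(t,bt,s,bs))
for n,C,u,v in(('blue',([100,110,25],[130,255,255]),(197,305),(195,183)),('green',([45,90,25],[85,255,255]),(397,251),(259,298))):
    p,q=cen(near(t,*C,u)),cen(near(s,*C,v));print(n,p,q,two(t,p,s,q))
print(sense()['t'],sense()['force'])
```

```text
button (190.5, 206.5) (351.5, 110.0) (array([0.74617046, 0.07959925, 0.22412352]), np.float64(0.19441786749401693))
blue (196.01011657714844, 299.9143981933594) (193.2884979248047, 183.94229125976562) (array([0.52666507, 0.13659926, 0.05052088]), np.float64(0.00041590392420066225))
green (397.0137939453125, 250.96185302734375) (258.7071838378906, 298.4013671875) (array([ 0.61039352, -0.19743143,  0.04870092]), np.float64(0.001258176909956693))
9.1 [-0.14941153  0.00204672 -0.54275352]
```

View pics/d.png

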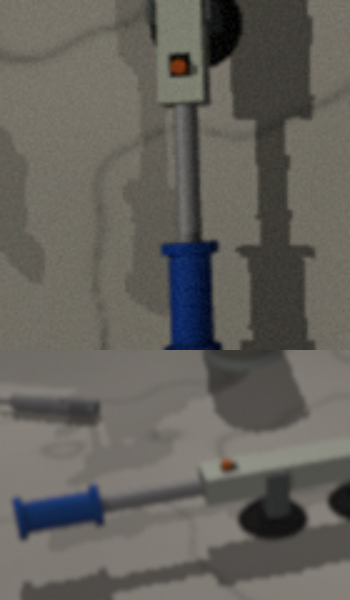

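The final picture shows the grip pulled out 79.5 mm. The orange button stands proud at top pixel (191,206), the green grip has not moved, and the arm is clear.

```bash
python3 -c "from bench import *; print(hand_in())"
```

```text
the job is handed in; nothing more can be done
None
```

I pulled the brush handle out about 80 mm until the orange lock button popped up through the sleeve, released it with the arm clear and the squeegee unmoved, and handed the job in at about 9 s; hand-in returned no verdict.

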